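# Set the cordless probe into the titration stand

### The arm

A 6-joint arm with a two-finger parallel gripper is mounted at the origin on a cart in front of the work surface, level with it; the furniture and walls round the work are solid. World frame = base frame: x ahead of the robot, y to its left, z up, the work surface at z = 0. Lengths are in m, angles in rad, forces in N, time in s.
With the tool pointing down it reaches from about 0.35 to 0.775 m from the base axis. Payload 7.3 kg.
Tool frame: the origin (TCP) lies at the very end of the fingers, on their centre line; the grasp point (between the pads) lies 19 mm behind it; x points along the fingers, y is the direction in which the jaws open and shut, and the axes are right-handed (so a half turn about x gives the same grasp; the last joint's range is limited). The gripper opens to 92 mm and grips with 3 to 60 N. Pads are 19 mm wide; open, the fingers measure 130 mm over their backs; the gripper's body (75 mm by 190 mm) begins 47 mm behind the grasp point.
Start: joints at [-1.443, 0.342, 1.524, -0, 1.275, -0.146], TCP at [0.142, -0.505, 0.227] pointing down, gripper open.
Joint ranges: [-2.53, 2.53], [-0.77, 2.02], [0.04, 2.7], [-1, 4.14], [0.28, 2.66], [-3.11, 3.11]. Speed limits (rad/s): [2.57, 2.57, 3.14, 3.14, 3.14, 3.14].

### API

Orientations are given as a unit quaternion [w, x, y, z].
In Python, from plant import * gives the robot as it stands. The module is installed in compiled form; this text tells all that it offers.
- The arm moves only by the tool send_rows, never from a script. Its argument "steps" is a list of rows, each a list of 7 numbers: the finger opening in m, from 0 to 0.0918, then the shift along the tool's x, y, z in m, then the turn, a rotation vector about the tool's x, y, z in rad. In form: [[grip, dx, dy, dz, rx, ry, rz], ...]. A call has 1 to 8 rows; each row is the pose to reach, as a shift and turn from the pose commanded when the call began, along the tool's axes at that moment; what a row does not reach only later rows make up. A row lasts 1/8 s, in which the tool goes at most 62.5 mm and 10.7 degrees, less where a joint would pass 70% of its speed; a pose out of reach is approached as far as the arm can. A call with a gripper value outside its range is refused whole. The fingers move at their own pace and stop on an object; "newtons" is the grip in N (left out, the last holds). Time passes only in rows, so rows that repeat a pose let the fingers close. It gives the time, the measured TCP pose, the force and the opening at its end, in the units of the state.
- sense(): the state, without advancing time (a new reading comes with each control period).
- snapshot(name): name is "scene" or "side" or "wrist"; returns a dict with "color" (384x512x3 uint8, red, green, blue), "K" (3x3 intrinsics, pixels), "dist_coeffs" ([k1, k2, p1, p2, k3] as OpenCV has them; the pictures are not rectified), "cam_to_world" (4x4, takes a point from camera to world coordinates); the wrist camera has in their place "hand_eye" (4x4, takes a point from camera to tool coordinates, whose origin is the TCP and whose axes are the tool frame's). Camera axes: x right, y up, looking along -z (the intrinsics and any distortion apply to the point x, -y, -z); pixel columns grow to the right and rows downward; lengths in m; the calibration is good to about 2 mm. A picture is of the moment at which its call begins: read the wrist's pose just before it. There is no depth.
- job_done(): hands the job in, once; it reports no verdict.
The state is a dict: "time_s": time; "joints": joint angles; "qd": joint speeds; "effort": joint torques, N m; "ee_pos": TCP position; "orientation": TCP orientation; "contact_force": force on the tool from outside, world axes, zero at the start; "ft_torque": the same for the moment, N m; "grip_width": finger opening in m.
Only numpy, scipy, OpenCV 4.12 (cv2) and the standard library are available. Lean on these libraries where they do the work, as an engineer would, in place of code of your own. Each camera call takes 0.05 s, during which the arm holds its last target.

### The job

Get the sample ready for a reading: stop the titration stand's stirrer by turning its speed knob fully anticlockwise to the end stop, and swing the stand's blue arm to its stop so that its round eye is over the beaker. Once the stirrer is off, take the cordless probe from the tube rack and lower it gently through the eye until its black collar sits flat on the eye and the shaft hangs upright in the beaker without touching the glass. Do not shove the beaker, and leave the two test tubes in the rack and the wash bottle standing where it is.

Things in the scene. Friction and masses are not known exactly. Their poses are not given: they have to be found in the camera images.
- stand: titration stand: flat white box 290 x 150 mm, deck at 40 mm, fixed. Origin on the bench under the centre of its round white stirring plate (top at 46 mm). x runs along the box from the knob end (-160 mm, nearer the robot) to the rear (+130 mm), z up. Speed knob at x = -112 mm; at x = +105 mm a 12 mm rod, top at 185 mm, carries the blue swing arm.
- speed_knob (a joint): speed knob of the stand, rad: 0 = off, fully anticlockwise seen from above, at its end stop; grows clockwise up to 4.71. It turns about a vertical axis, stays where it is left, and needs about 0.03 Nm.
- speed_knob_grip (a point): point on the knob's vertical axis at the height to grip. The black knob has a grip bar 40 mm long, 14 mm thick along this frame's x axis (the frame turns with the knob; at joint 0 it is parallel to the stand's). The bar reaches from 25 mm below this point to 7 mm above it; below it is a skirt 42 mm in diameter.
- swing_arm (a joint): hinge of the blue arm about the stand's rod, rad: 0 = at its stop, eye over the centre of the stirring plate; grows as the eye swings off to the stand's -y side (anticlockwise from above), 1.5 at most. It stays where it is left; about 1 N at the eye moves it.
- eye (a point): centre of the top rim of the round blue eye at the arm's end, 142 mm above the bench: a ring of outer diameter 36 mm, bore 19 mm, 14 mm thick. The frame turns with the arm: +x points along the arm to the rod axis 105 mm away, z up. The arm's bar is 16 mm wide, 10 mm thick, its top 2 mm below this point; the 28 mm boss round the rod stands 8 mm above it.
- beaker: glass beaker, 56 mm in diameter at the rim, 71 mm high, standing near the middle of the stirring plate, with a white stirring bar lying in it. Origin at the centre of its underside, z up. Inner diameter about 46 mm, inner floor 3 mm above the origin.
- probe: cordless probe, 129 mm long, 90 g, upright in a hole of the tube rack. Origin at the centre of its lower tip, z up along it. Steel shaft 16 mm in diameter from 0 to 78 mm (first 5 mm tapered), black collar 30 mm in diameter from 78 to 86 mm, grey grip head 25 mm in diameter from 86 to 122 mm, tapering to its top at 129 mm.
- probe_collar (a point): point on the probe's axis in the plane of the collar's underside, 78 mm above the tip; the probe's axes.
- rack: white tube rack, 170 mm long along its own y axis, 45 mm wide, 62 mm high, fixed. Origin at the centre of its underside. Bottom plate 4 mm thick; top plate at 58 to 62 mm with six holes about 19 mm wide, 27 mm apart. The probe and the two tubes stand on the bottom plate.
- tube_red: test tube with red stopper, 18 mm in diameter, 114 mm tall, standing in the rack. Origin at its lower end.
- tube_black: test tube with black stopper, 18 mm in diameter, 114 mm tall, standing in the rack. Origin at its lower end.
- wash_bottle: white wash bottle with red cap and bent spout, 68 mm in diameter, 201 mm tall, standing beyond the rack. Origin at the level of its underside, its body's axis about 21 mm along its x axis.
Not all that is in view belongs to the job. Of the things like the probe, leave any that is orange; of the rest the smaller one is meant. What is shaped like the beaker but brown is not meant.

How it is judged:
By the outcome, as a careful person would: the job done as asked, in the order asked, and still so for the second after the job is handed in, with the robot touching nothing.
It also fails if it takes over 72 s, if anything falls off the work surface, if the arm or the gripper's body presses on something with over 40 N, if the wrist force passes 120 N, or if a joint passes its speed limit or range.

## Working session

There is one attempt and no reset: what is moved stays moved. The work goes in short steps, Python scripts to look and compute and a tool call to move; the robot and the scene stay as the last step left them, time stands still between calls to the robot, and variables do not carry over. Pictures are saved under pics/ and viewed, and the job is handed in when it is done.

Besides the shell and the picture viewer there is one more tool, called after "Emit:" as name(argument=value, ...) on one line, values as JSON. send_rows: Moves the arm, as the interface text tells. Its arguments: {"type":"object","properties":{"steps":{"type":"array","items":{"type":"array","items":{"type":"number"}}},"newtons":{"type":"number"}},"required":["steps"]}

```bash
mkdir -p pics; python3 - <<'E'
from plant import *
import cv2,numpy as np
s=sense();print(s)
for n in("scene","side","wrist"):
    r=snapshot(n);cv2.imwrite(f"pics/{n}0.png",r["color"][:,:,::-1])
    print(n,r["K"],r["dist_coeffs"],r.get("cam_to_world",r.get("hand_eye")))
E
```

```text
{'time_s': 0.0, 'joints': array([-1.44297288e+00,  3.42736876e-01,  1.52502855e+00, -3.22941919e-05,
        1.27539625e+00, -1.46008623e-01]), 'qd': array([ 0.0002579 , -0.0024064 , -0.00035691, -0.00070523,  0.00062348,
        0.00034346]), 'effort': array([ 1.17280113e-03, -4.31239522e+01, -2.44218636e+01,  7.18871481e-02,
        5.60763048e-02, -1.26902819e-04]), 'ee_pos': array([ 0.14192614, -0.50502264,  0.2260336 ]), 'orientation': array([-0.09596052, -0.70048287, -0.09707014,  0.70049462]), 'contact_force': array([-0.68657076,  0.05846683, -0.08469992]), 'ft_torque': array([-0.00856676,  0.05269834,  0.04314679]), 'grip_width': 0.09187955734319099}
scene [[376.36645966   0.         252.27262992]
 [  0.         376.36645966 192.07222824]
 [  0.           0.           1.        ]] [-0.10908728  0.          0.          0.          0.        ] [[-0.72183736  0.28365831 -0.63125968 -0.01170452]
 [-0.69169235 -0.2658659   0.67147376  0.69550969]
 [ 0.02263869  0.92133234  0.38811622  0.46570929]
 [ 0.          0.          0.          1.        ]]
side [[360.41751922   0.         252.86791027]
 [  0.         360.41751922 198.48164511]
 [  0.           0.           1.        ]] [-0.06116098  0.          0.          0.          0.        ] [[-0.91514122  0.16295475 -0.36873066  0.22355662]
 [-0.40298945 -0.39422887  0.82594377  0.85031724]
 [-0.01077281  0.90444975  0.42644413  0.52110596]
 [ 0.          0.          0.          1.        ]]
wrist [[339.50606082   0.         251.33064731]
 [  0.         339.50606082 196.20545519]
 [  0.           0.           1.        ]] [-0.04061596  0.          0.          0.          0.        ] [[-2.32449231e-04  3.01180941e-01 -9.53566981e-01 -1.57263715e-01]
 [ 9.99999707e-01 -6.25697399e-04 -4.41392480e-04 -9.31064950e-04]
 [-7.29583382e-04 -9.53566804e-01 -3.01180707e-01 -8.32217428e-02]
 [ 0.00000000e+00  0.00000000e+00  0.00000000e+00  1.00000000e+00]]
```

View pictures.

View pics/scene0.png

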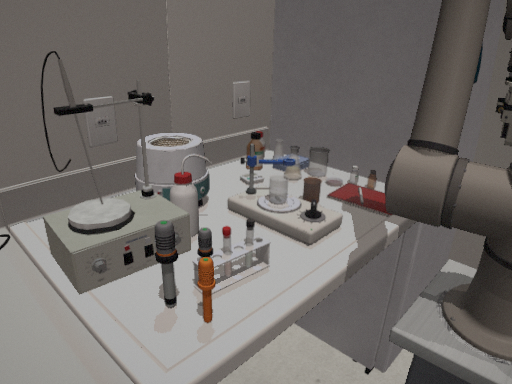

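View pics/side0.png

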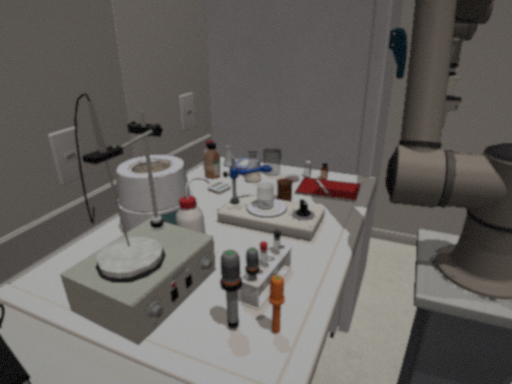

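View pics/wrist0.png

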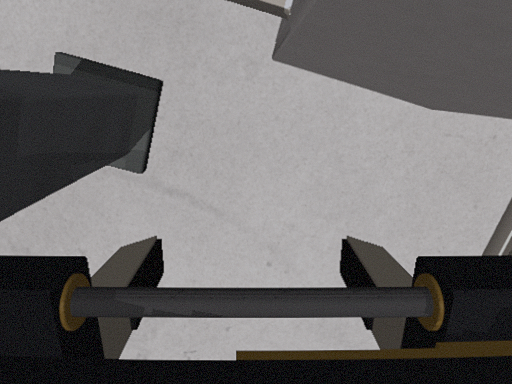

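```bash
cat > h.py <<'E'
from plant import *
import cv2,numpy as np
from scipy.spatial.transform import Rotation as R
def T(s):
    M=np.eye(4);q=s["orientation"];M[:3,:3]=R.from_quat([q[1],q[2],q[3],q[0]]).as_matrix();M[:3,3]=s["ee_pos"];return M
def cam(n):
    s=sense();r=snapshot(n)
    C=r["cam_to_world"] if "cam_to_world" in r else T(s)@r["hand_eye"]
    return r["color"][:,:,::-1].copy(),r["K"],r["dist_coeffs"],C
def ray(c,uv):
    p=cv2.undistortPoints(np.array([[uv]],float),c[1],c[2])[0,0]
    d=c[3][:3,:3]@np.array([p[0],-p[1],-1.]);return c[3][:3,3],d/np.linalg.norm(d)
def onz(c,uv,z):
    o,d=ray(c,uv);return o+d*(z-o[2])/d[2]
def tri(rs):
    A=sum(np.eye(3)-np.outer(d,d) for o,d in rs);b=sum((np.eye(3)-np.outer(d,d))@o for o,d in rs);x=np.linalg.solve(A,b)
    return x,[np.linalg.norm(np.cross(x-o,d)) for o,d in rs]
def proj(c,P):
    P=np.atleast_2d(P);q=(P-c[3][:3,3])@c[3][:3,:3];q=q*[1,-1,-1]
    return cv2.projectPoints(q,np.zeros(3),np.zeros(3),c[1],c[2])[0][:,0]
E
python3 - <<'E'
from h import *
for n,(x,y,w,hh) in dict(scene=(215,135,150,112),side=(200,145,150,112)).items():
    c=cam(n);im=c[0][y:y+hh,x:x+w];cv2.imwrite(f"pics/{n}1.png",cv2.resize(im,(750,560),interpolation=cv2.INTER_CUBIC))
for n,(x,y,w,hh) in dict(scene=(135,205,150,125),side=(205,225,110,112)).items():
    c=cam(n);im=c[0][y:y+hh,x:x+w];cv2.imwrite(f"pics/{n}2.png",cv2.resize(im,None,fx=5,fy=5 if n=="side" else 4.8,interpolation=cv2.INTER_CUBIC)[:600])
E
```

```text
(no output)
```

View pics/scene1.png

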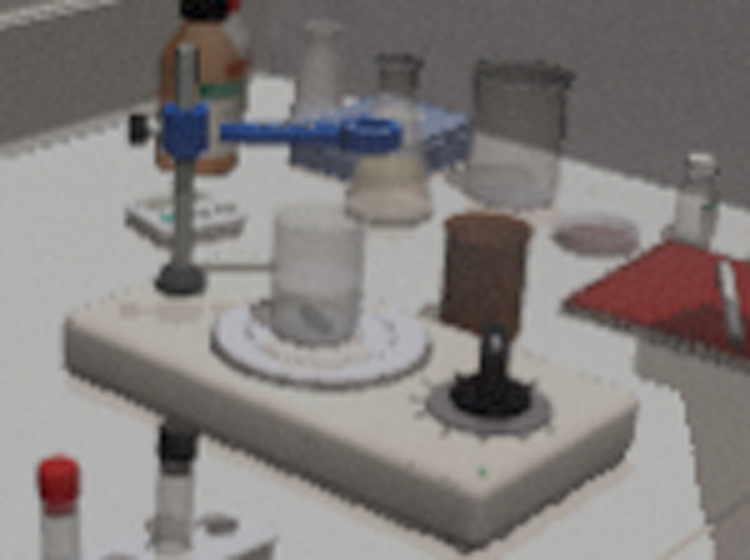

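View pics/side1.png

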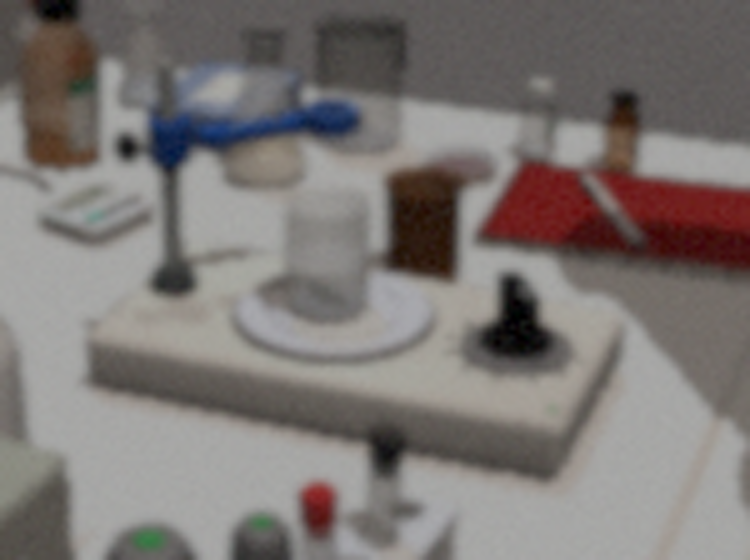

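View pics/scene2.png

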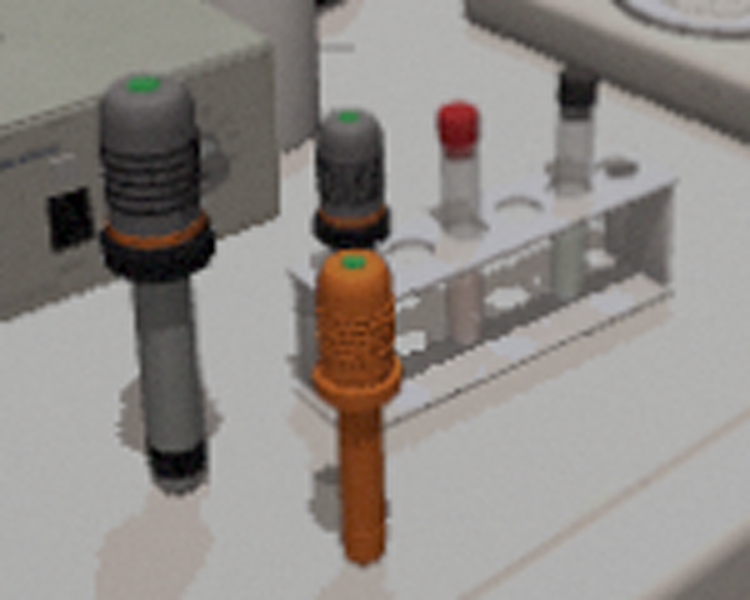

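View pics/side2.png

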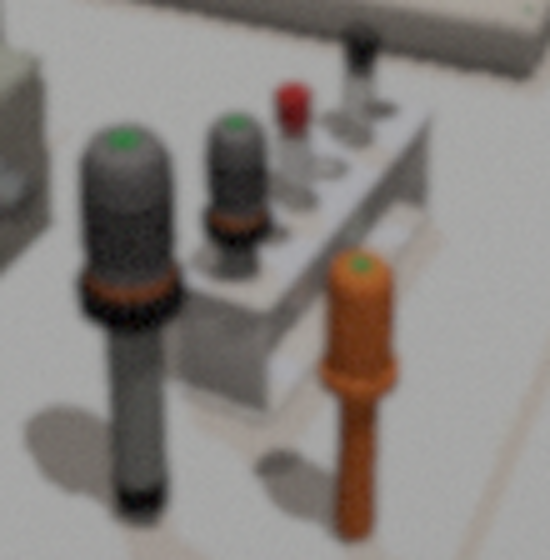

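```bash
python3 - <<'E'
from h import *
S=cam("scene");D=cam("side")
a=lambda u,v:(215+u/5,135+v/5); b=lambda u,v:(200+u/5,145+v/5)
a2=lambda u,v:(135+u/5,205+v/4.8); b2=lambda u,v:(205+u/5,225+v/5)
pts=dict(rodtop=(a(187,47),b(167,70),.185),eye=(a(372,125),b(333,115),.142),knobtop=(a(495,335),b(515,280),None),
plate=(a(322,338),b(335,312),.046),beakrim=(a(319,213),b(327,195),.117),probetop=(a2(348,117),b2(237,123),.133),
red=(a2(460,105),b2(293,88),.118),blk=(a2(578,72),b2(362,32),.118),big=(a2(143,84),b2(123,140),None),orange=(a2(352,262),b2(362,264),None),skirt=(a(490,405),b(517,348),.041),brown=(a(487,222),b(425,178),None))
for k,(p,q,z) in pts.items():
    x,e=tri([ray(S,p),ray(D,q)])
    print(k,x.round(4),np.round(e,4),*( [onz(S,p,z).round(4)[:2],onz(D,q,z).round(4)[:2]] if z else []))
# deck corners
for n,p in dict(A=(66,320),B=(487,492),C=(635,405)).items(): print(n,onz(S,a(*p),.04).round(4))
for n,p in dict(A=(90,345),B=(548,432),C=(625,325)).items(): print(n,onz(D,b(*p),.04).round(4))
E
```

```text
rodtop [ 0.6774 -0.0324  0.1833] [0.0024 0.0024] [ 0.6787 -0.0347] [ 0.6722 -0.0215]
eye [ 0.6038 -0.1072  0.14  ] [0.0022 0.0022] [ 0.6038 -0.1079] [ 0.5998 -0.0962]
knobtop [ 0.4677 -0.0436  0.0786] [0.001 0.001]
plate [ 0.5739 -0.0362  0.0428] [0.0003 0.0003] [ 0.5699 -0.0313] [ 0.5713 -0.0296]
beakrim [ 0.5787 -0.0343  0.1162] [0.0011 0.0011] [ 0.5756 -0.0301] [ 0.579  -0.0354]
probetop [0.4659 0.3126 0.1337] [0.0003 0.0003] [0.4673 0.3114] [0.4661 0.3121]
red [0.4645 0.2583 0.1189] [0.0007 0.0007] [0.4667 0.256 ] [0.4646 0.2582]
blk [0.4544 0.2029 0.1181] [0.0007 0.0007] [0.4554 0.2016] [0.454  0.2041]
big [0.472  0.3942 0.1747] [0.0003 0.0003]
orange [0.3922 0.3721 0.1301] [0.0001 0.0001]
skirt [ 0.4624 -0.0364  0.0416] [0.0007 0.0007] [ 0.4639 -0.039 ] [ 0.4623 -0.0361]
brown [ 0.5676 -0.1773  0.0756] [0.0003 0.0003]
A [0.6922 0.0438 0.04  ]
B [0.4124 0.0359 0.04  ]
C [ 0.4123 -0.0953  0.04  ]
A [0.6901 0.0526 0.04  ]
B [0.4208 0.0467 0.04  ]
C [ 0.4127 -0.0898  0.04  ]
```

```bash
cat >> h.py <<'E'
def down(yaw):
    # tool x down, tool y at world angle yaw
    x=np.array([0,0,-1.]);y=np.array([np.cos(yaw),np.sin(yaw),0]);return np.column_stack([x,y,np.cross(x,y)])
def go(pos,yaw=None,T0=None):
    """shift and rotvec, in current tool axes, to world pos / yaw"""
    M=T(sense()) if T0 is None else T0
    d=M[:3,:3].T@(np.array(pos)-M[:3,3])
    r=R.from_matrix(M[:3,:3].T@(down(yaw) if yaw is not None else M[:3,:3])).as_rotvec()
    return d.round(4),r.round(4)
E
python3 - <<'E'
from h import *
M=T(sense());print(M.round(4)); y=np.arctan2(M[1,1],M[0,1]);print(y)
for yw in(y,np.pi/2,-np.pi/2,0,np.pi): print(yw,go([.43,-.04,.25],yw))
E
```

```text
[[-0.000e+00  2.704e-01 -9.628e-01  1.420e-01]
 [ 0.000e+00 -9.628e-01 -2.704e-01 -5.054e-01]
 [-1.000e+00 -1.000e-04  0.000e+00  2.267e-01]
 [ 0.000e+00  0.000e+00  0.000e+00  1.000e+00]]
-1.2970165099267934
-1.2970165099267934 (array([-0.0233, -0.3702, -0.4032]), array([0.    , 0.    , 0.0001]))
1.5707963267948966 (array([-0.0233, -0.3702, -0.4032]), array([-2.8678e+00, -1.0000e-04,  0.0000e+00]))
-1.5707963267948966 (array([-0.0233, -0.3702, -0.4032]), array([2.738e-01, 0.000e+00, 1.000e-04]))
0 (array([-0.0233, -0.3702, -0.4032]), array([-1.297e+00, -0.000e+00,  1.000e-04]))
3.141592653589793 (array([-0.0233, -0.3702, -0.4032]), array([1.8446e+00, 1.0000e-04, 0.0000e+00]))
```

Emit:
send_rows(steps=[[0.09,-0.02,-0.03,-0.03,0.03,0,0],[0.09,-0.03,-0.07,-0.075,0.07,0,0],[0.09,-0.04,-0.11,-0.12,0.1,0,0],[0.09,-0.04,-0.15,-0.165,0.14,0,0],[0.09,-0.04,-0.19,-0.21,0.18,0,0],[0.09,-0.04,-0.23,-0.255,0.22,0,0],[0.09,-0.04,-0.27,-0.3,0.25,0,0],[0.09,-0.035,-0.3,-0.33,0.27,0,0]], newtons=25)

```text
time_s: 1.45
ee_pos: [0.3796, -0.1254, 0.2621]
orientation: [0.002, 0.708, 0.001, -0.707]
contact_force: [0.5, -0.1, -0.0]
grip_width: 0.0901
```

```bash
python3 - <<'E'
from h import *
s=sense();print(s["time_s"],s["ee_pos"],s["joints"],s["contact_force"]);print(go([.44,-.04,.25],-np.pi/2))
c=cam("wrist");cv2.imwrite("pics/w1.png",c[0])
E
```

```text
1.45 [ 0.37962851 -0.12538703  0.26213865] [-5.11391124e-01  7.71476155e-02  1.76735375e+00  1.34402922e-04
  1.29548911e+00  1.05486398e+00] [ 0.45774238 -0.12916337 -0.0243362 ]
(array([ 0.0122, -0.0851, -0.0607]), array([ 0.0045, -0.0015, -0.0007]))
```

View pics/w1.png

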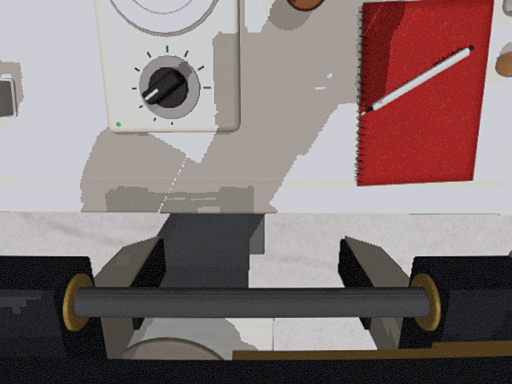

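Emit:
send_rows(steps=[[0.09,0.0,-0.03,-0.02,0,0,0],[0.09,0.0,-0.06,-0.04,0.004,0,0],[0.09,0.0,-0.085,-0.06,0.004,0,0],[0.09,0.0,-0.085,-0.06,0.004,0,0]])

```text
time_s: 2.0
ee_pos: [0.4389, -0.041, 0.2616]
orientation: [0.001, 0.707, 0.001, -0.707]
contact_force: [0.7, -0.2, -0.1]
grip_width: 0.0903
```

```bash
python3 - <<'E'
from h import *
c=cam("wrist");s=sense();print(s["ee_pos"])
p=proj(c,[.464,-.04,.072])[0];print(p);u,v=p.astype(int)
u0,v0=max(u-60,0),max(v-45,0)
cv2.imwrite("pics/w2.png",cv2.resize(c[0][v0:v0+100,u0:u0+130],None,fx=6,fy=6,interpolation=cv2.INTER_CUBIC));print(u0,v0)
cv2.imwrite("pics/w2f.png",c[0])
E
```

```text
[ 0.43824393 -0.04177409  0.26153311]
[251.60593658 148.16701304]
191 103
```

View pics/w2.png

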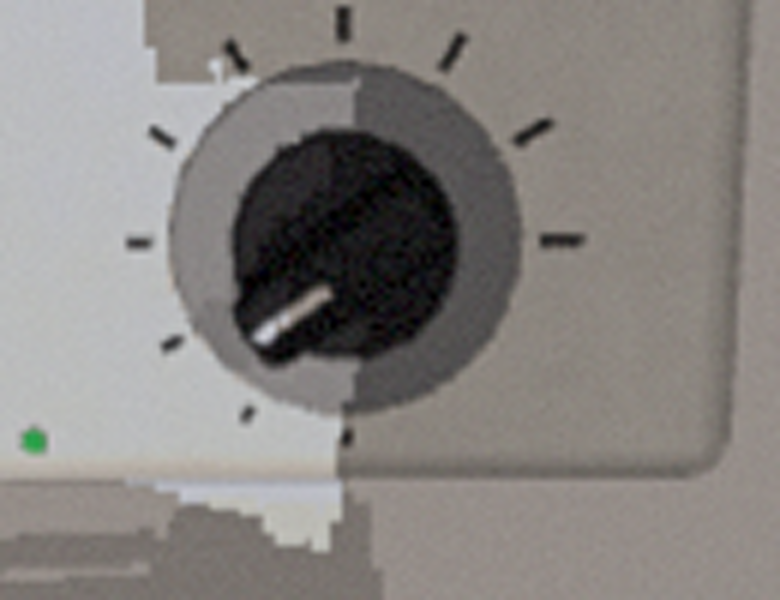

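View pics/w2f.png

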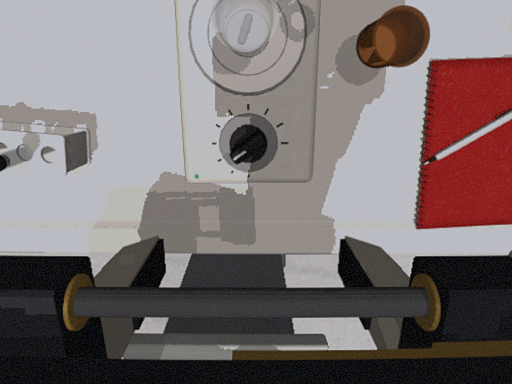

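```bash
python3 - <<'E'
from h import *
c=cam("wrist")
k=onz(c,(191+345/6,103+237/6),.041);print("knob",k)
print("knob skirt",onz(c,(191+345/6,103+243/6),.047))
f=lambda u,v:(191+u/6,103+v/6)
a=onz(c,f(262,337),.079);b=onz(c,f(330,291),.079);print(a,b,np.degrees(np.arctan2(*(a-b)[[1,0]])))
L=[onz(c,p,.04) for p in[(177.5,10),(183,175)]];Rr=[onz(c,p,.04) for p in[(320,10),(313,175)]]
for l in(L,Rr):
    d=l[0]-l[1];print(l[0],l[1],np.degrees(np.arctan2(d[1],d[0])))
# ticks
for p in [(345,437),(140,243),(343,24),(562,240)]: print("tick",onz(c,f(*p),.04))
print("plate",onz(c,(247,31),.046),"beakerrim",onz(c,(243,12),.117))
print(go([k[0],k[1],.13],-np.pi/2-.99))
E
```

```text
knob [ 0.46438796 -0.03749282  0.041     ]
knob skirt [ 0.46419452 -0.03753782  0.047     ]
[ 0.45315004 -0.02373623  0.079     ] [ 0.4610212  -0.03525732  0.079     ] 124.34074414300673
[0.59839391 0.03423583 0.04      ] [0.42678747 0.03779735 0.04      ] -1.188946354000943
[ 0.59873183 -0.10961478  0.04      ] [ 0.42714695 -0.11161054  0.04      ] 0.6663959178773217
tick [ 0.42594648 -0.03749044  0.04      ]
tick [0.46305298 0.00067388 0.04      ]
tick [ 0.50274657 -0.03711651  0.04      ]
tick [ 0.46380331 -0.07785897  0.04      ]
plate [ 0.57770243 -0.03598876  0.046     ] beakerrim [ 0.58110919 -0.03360648  0.117     ]
(array([ 0.1315, -0.0048, -0.0265]), array([ 9.907e-01,  4.000e-04, -6.000e-04]))
```

Emit:
send_rows(steps=[[0.06,0.0,-0.001,-0.005,0.17,0,0],[0.06,0.02,-0.002,-0.01,0.34,0,0],[0.06,0.05,-0.003,-0.016,0.51,0,0],[0.06,0.08,-0.004,-0.022,0.68,0,0],[0.06,0.11,-0.005,-0.0265,0.85,0,0],[0.06,0.13,-0.005,-0.0265,0.972,0,0],[0.06,0.14,-0.005,-0.0265,0.972,0,0],[0.06,0.14,-0.005,-0.0265,0.972,0,0]])

```text
time_s: 3.1
ee_pos: [0.4644, -0.0377, 0.1216]
orientation: [0.33, -0.625, 0.33, 0.626]
contact_force: [0.9, -0.4, 0.1]
grip_width: 0.0602
```

```bash
python3 - <<'E'
from h import *
s=sense();print(s["time_s"],s["ee_pos"],s["joints"][5],s["contact_force"]);print(go([.4643,-.0375,.058],-2.543))
c=cam("wrist");cv2.imwrite("pics/w3.png",c[0]);print(proj(c,[[.4643,-.0375,.079],[.4643-.0113,-.0375+.0165,.079],[.4643+.0113,-.0375-.0165,.079]]))
E
```

```text
3.1 [ 0.46435006 -0.0377433   0.12162121] 2.2959847237089175 [ 0.87530967 -0.38818079  0.1102878 ]
(array([ 0.0636, -0.0001,  0.0002]), array([ 0.0015,  0.0004, -0.0007]))
[[253.53169695 224.0918608 ]
 [253.46022487 252.5432425 ]
 [253.60599783 193.94994568]]
```

View pics/w3.png

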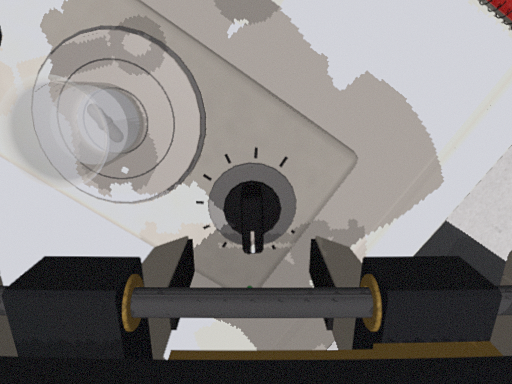

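Emit:
send_rows(steps=[[0.05,0.025,0,0,0,0,0],[0.05,0.045,0,0,0,0,0],[0.05,0.063,0,0,0,0,0],[0.03,0.063,0,0,0,0,0],[0.0,0.063,0,0,0,0,0],[0.0,0.063,0,0,0,0,0],[0.0,0.063,0,0,0,0,0],[0.0,0.063,0,0,0,0,0]], newtons=20)

```text
time_s: 4.15
ee_pos: [0.4641, -0.0377, 0.0593]
orientation: [0.33, -0.625, 0.331, 0.625]
contact_force: [-5.2, -3.3, 5.7]
grip_width: 0.0138
```

```bash
python3 - <<'E'
from h import *
s=sense();print(s)
E
```

```text
{'time_s': 4.15, 'joints': array([-2.45052305e-01,  4.55260238e-01,  1.89591353e+00, -1.91577029e-03,
        7.91218265e-01,  2.29853182e+00]), 'qd': array([-4.24293619e-04,  1.28735036e-03, -3.99015597e-04,  2.89593577e-03,
        1.10493874e-03,  1.77100651e-05]), 'effort': array([ 1.97605915e+00, -3.86063254e+01, -1.73287779e+01,  1.02179132e+00,
       -1.22160740e+00, -1.23972452e-02]), 'ee_pos': array([ 0.46407347, -0.03774865,  0.05934938]), 'orientation': array([ 0.32957434, -0.62516252,  0.33064459,  0.62548121]), 'contact_force': array([-5.24069106, -3.2549146 ,  5.72344019]), 'ft_torque': array([-0.53494641,  0.80256835, -0.00547332]), 'grip_width': 0.013821569848625238}
```

Emit:
send_rows(steps=[[0,0,0,0,-0.14,0,0],[0,0,0,0,-0.28,0,0],[0,0,0,0,-0.42,0,0],[0,0,0,0,-0.56,0,0],[0,0,0,0,-0.7,0,0],[0,0,0,0,-0.82,0,0],[0,0,0,0,-0.92,0,0],[0,0,0,0,-0.97,0,0]])

```text
time_s: 5.15
ee_pos: [0.4644, -0.0372, 0.0593]
orientation: [-0.0, -0.707, -0.0, 0.707]
contact_force: [-3.5, -0.5, 5.0]
grip_width: 0.0136
```

```bash
python3 - <<'E'
from h import *
s=sense();print(s["ee_pos"],s["contact_force"],s["ft_torque"],s["grip_width"]);M=T(s);print(np.arctan2(M[1,1],M[0,1])+np.pi/2)
E
```

```text
[ 0.46439372 -0.03718445  0.05934388] [-3.48536292 -0.47602297  5.0162863 ] [ 0.0381893   0.55479139 -0.03548742] 0.013641463722022313
0.0001987214014620431
```

Emit:
send_rows(steps=[[0,0,0,0,-0.025,0,0],[0,0,0,0,-0.05,0,0],[0,0,0,0,-0.05,0,0]])

```text
time_s: 5.52
ee_pos: [0.4644, -0.0372, 0.0593]
orientation: [-0.017, -0.707, -0.017, 0.707]
contact_force: [-2.5, 0.1, 5.6]
grip_width: 0.0141
```

```bash
python3 - <<'E'
from h import *
s=sense();print(s["ee_pos"],s["contact_force"],s["ft_torque"],s["grip_width"]);M=T(s);print(np.arctan2(M[1,1],M[0,1])+np.pi/2)
E
```

```text
[ 0.46443561 -0.03716745  0.05931935] [-2.46025008  0.10448292  5.63537685] [ 0.03736838  0.55209034 -0.4963074 ] 0.014059584532656965
0.04695227681376002
```

Emit:
send_rows(steps=[[0.03,0,0,0,0,0,0],[0.05,0,0,0,0,0,0],[0.06,-0.02,0,0,0,0,0],[0.06,-0.07,0,0,0.05,0,0],[0.06,-0.12,0,0,0.05,0,0],[0.05,-0.17,0.03,0,0.05,0,0],[0.0,-0.18,0.05,0,0.05,0,0],[0.0,-0.18,0.05,0,0.05,0,0]])

```text
time_s: 6.52
ee_pos: [0.4675, -0.0881, 0.2395]
orientation: [-0.001, 0.708, -0.002, -0.706]
contact_force: [-0.2, -0.6, -0.2]
grip_width: 0.0347
```

```bash
python3 - <<'E'
from h import *
s=sense();print(s["time_s"],s["ee_pos"],s["contact_force"])
c=cam("wrist");cv2.imwrite("pics/w4.png",c[0])
E
```

```text
6.525 [ 0.46752196 -0.08808275  0.23946002] [-0.24184368 -0.59105463 -0.23910716]
```

View pics/w4.png

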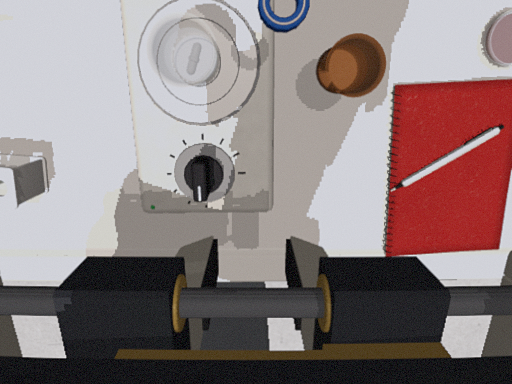

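```bash
python3 - <<'E'
from h import *
c=cam("wrist");cv2.imwrite("pics/w4b.png",cv2.resize(c[0][125:215,150:260],None,fx=6,fy=6,interpolation=cv2.INTER_CUBIC))
hsv=cv2.cvtColor(c[0],cv2.COLOR_BGR2HSV);m=cv2.inRange(hsv,(100,120,60),(130,255,255));ys,xs=np.where(m);print(xs.min(),xs.max(),ys.min(),ys.max())
print(onz(c,(284,9),.142))
E
```

```text
260 310 0 29
[ 0.60212996 -0.10838184  0.142     ]
```

View pics/w4b.png

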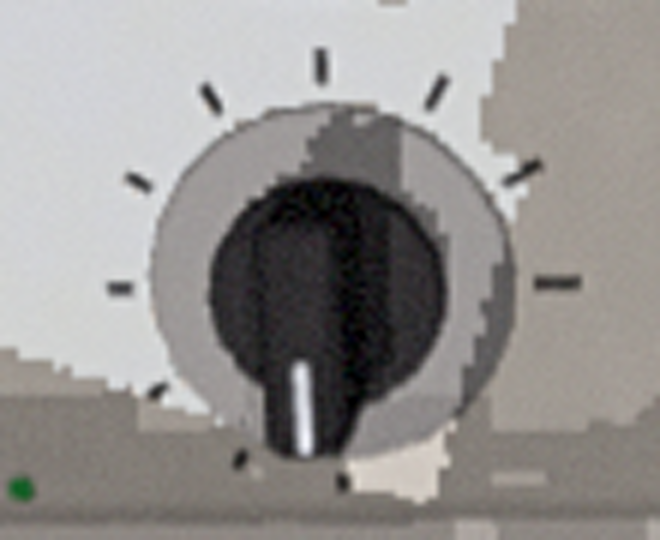

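Emit:
send_rows(steps=[[0.0,0.0,0.03,-0.03,0,0,0],[0.0,0.02,0.06,-0.07,0,0,0],[0.0,0.04,0.09,-0.11,0,0,0],[0.0,0.06,0.09,-0.13,0,0,0],[0.0,0.08,0.09,-0.13,0,0,0],[0.0,0.1,0.09,-0.13,0,0,0],[0.0,0.11,0.09,-0.13,0,0,0],[0.0,0.11,0.09,-0.13,0,0,0]])

```text
time_s: 7.62
ee_pos: [0.5964, -0.1766, 0.1276]
orientation: [0.001, -0.706, 0.0, 0.708]
contact_force: [-0.6, -0.7, -0.5]
grip_width: 0.0004
```

```bash
python3 - <<'E'
from h import *
s=sense();print(s["time_s"],s["ee_pos"],s["contact_force"],s["grip_width"]);print(go([.597,-.13,.129],-np.pi/2),go([.576,-.078,.129],-np.pi/2))
c=cam("wrist");cv2.imwrite("pics/w5.png",c[0])
E
```

```text
7.625 [ 0.59641288 -0.17658379  0.12757077] [-0.61679474 -0.68112605 -0.51371507] 0.00040667912390189196
(array([-0.0014, -0.0466, -0.0005]), array([-0.0016,  0.0023,  0.001 ])) (array([-0.0013, -0.0986,  0.0206]), array([-0.0016,  0.0023,  0.001 ]))
```

View pics/w5.png

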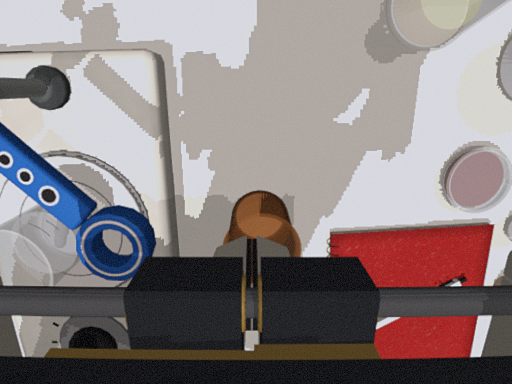

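Emit:
send_rows(steps=[[0.0,0.0,-0.015,0,0,0,0],[0.0,0.0,-0.03,0,0,0,0],[0.0,0.0,-0.04,0.0,0,0,0],[0.0,0.0,-0.05,0.003,0,0,0],[0.0,0.0,-0.06,0.006,0,0,0],[0.0,0.0,-0.07,0.01,0,0,0],[0.0,0.0,-0.08,0.014,0,0,0],[0.0,0.0,-0.086,0.016,0,0,0]])

```text
time_s: 8.68
ee_pos: [0.579, -0.0924, 0.1299]
orientation: [0.001, -0.706, 0.002, 0.708]
contact_force: [-0.2, -0.8, 1.4]
grip_width: 0.0004
```

```bash
python3 - <<'E'
from h import *
s=sense();print(s["time_s"],s["ee_pos"],s["contact_force"],s["grip_width"])
c=cam("wrist");cv2.imwrite("pics/w6.png",c[0])
E
```

```text
8.675 [ 0.57897694 -0.0923563   0.12986676] [-0.16979205 -0.75393323  1.35372678] 0.0004441580395863089
```

View pics/w6.png

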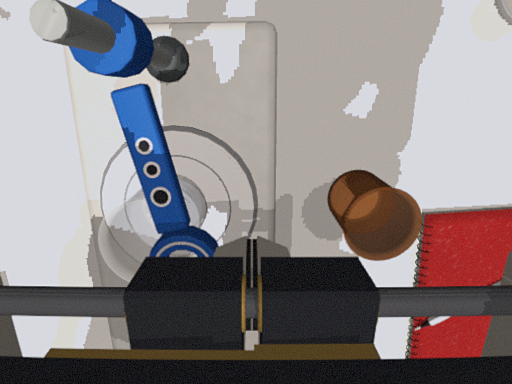

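Emit:
send_rows(steps=[[0.0,0.0,-0.004,0,0,0,0],[0.0,0.0,-0.008,0,0,0,0],[0.0,0.0,-0.012,0.0,0,0,0],[0.0,0.0,-0.016,0.0,0,0,0],[0.0,0.0,-0.018,0.0,0,0,0]])

```text
time_s: 9.35
ee_pos: [0.5812, -0.0729, 0.1284]
orientation: [0.001, -0.707, 0.001, 0.707]
contact_force: [-1.1, -1.9, 0.1]
grip_width: 0.0003
```

```bash
python3 - <<'E'
from h import *
s=sense();print(s["time_s"],s["ee_pos"],s["contact_force"],s["grip_width"])
c=cam("wrist");cv2.imwrite("pics/w7.png",c[0])
E
```

```text
9.35 [ 0.58121211 -0.072886    0.12839402] [-1.095793   -1.90744619  0.07857856] 0.0002872080936786647
```

View pics/w7.png

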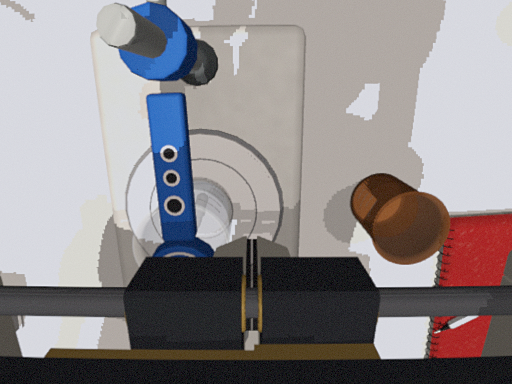

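Emit:
send_rows(steps=[[0.0,0.0,-0.002,0,0,0,0],[0.0,0.0,-0.004,0,0,0,0],[0.0,0.0,-0.006,0.0,0,0,0]])

```text
time_s: 9.78
ee_pos: [0.5813, -0.0694, 0.1288]
orientation: [0.001, 0.707, -0.002, -0.707]
contact_force: [-1.9, -11.6, 3.0]
grip_width: 0.0003
```

```bash
python3 - <<'E'
from h import *
s=sense();print(s["time_s"],s["ee_pos"],s["contact_force"],s["ft_torque"])
E
```

```text
9.775 [ 0.5812584  -0.06942098  0.12880564] [ -1.86814663 -11.60752145   2.99088897] [-1.91875839  0.25314546  0.12571214]
```

Emit:
send_rows(steps=[[0.0,0.0,-0.001,0,0,0,0],[0.0,0.0,-0.002,0,0,0,0],[0.0,0.0,-0.003,0.0,0,0,0]])

```text
time_s: 10.15
ee_pos: [0.5815, -0.0686, 0.1295]
orientation: [0.002, 0.708, -0.003, -0.707]
contact_force: [-2.4, -18.6, 2.6]
grip_width: 0.0006
```

```bash
python3 - <<'E'
from h import *
s=sense();print(s["time_s"],s["ee_pos"],s["contact_force"],s["ft_torque"])
c=cam("wrist");cv2.imwrite("pics/w8.png",c[0])
E
```

```text
10.15 [ 0.58151591 -0.06858653  0.12949833] [ -2.35220923 -18.61049432   2.5591704 ] [-2.93007553  0.48522047  0.11112815]
```

View pics/w8.png

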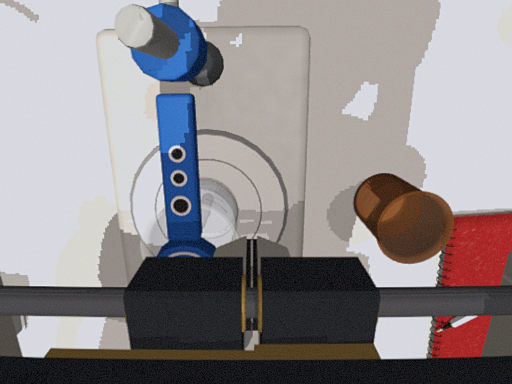

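Emit:
send_rows(steps=[[0.0,0.0,0.005,0,0,0,0],[0.0,0.0,0.02,0,0,0,0],[0.0,-0.02,0.04,0.02,0,0,0],[0.0,-0.06,0.04,0.05,0,0,0],[0.0,-0.1,0.04,0.08,0,0,0],[0.05,-0.14,0.02,0.1,0,0,0],[0.08,-0.16,0.0,0.11,0,0,0],[0.08,-0.16,-0.02,0.11,0,0,0]])

```text
time_s: 11.2
ee_pos: [0.4715, -0.044, 0.2908]
orientation: [-0.001, 0.709, -0.001, -0.706]
contact_force: [-0.0, 0.1, -0.5]
grip_width: 0.0259
```

```bash
python3 - <<'E'
from h import *
S=cam("scene");D=cam("side")
print("cap",tri([ray(S,(183,178)),ray(D,(187,203))]))
s=sense();print(s["time_s"],s["ee_pos"],s["contact_force"])
c=cam("wrist");cv2.imwrite("pics/w9.png",c[0])
print(proj(c,[[.576,-.0375,.142],[.576,-.0375,.046]]))
cv2.imwrite("pics/s9.png",np.vstack([cv2.resize(x[0][y:y+112,u:u+150],None,fx=2.6,fy=2.6,interpolation=cv2.INTER_CUBIC) for x,u,y in((S,215,135),(D,200,145))]))
E
```

```text
cap (array([0.6936982 , 0.19233084, 0.13893265]), [np.float64(0.0014120430678292498), np.float64(0.001412043067829145)])
11.3 [ 0.47117458 -0.04298054  0.28925129] [-0.0170626   0.6643214  -0.93377773]
[[246.30985498  62.61463519]
 [247.55463216  69.24718211]]
```

View pics/w9.png

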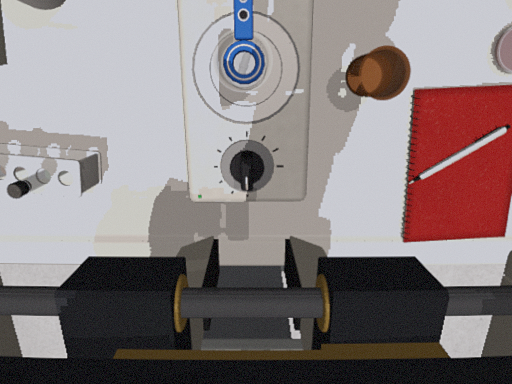

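View pics/s9.png

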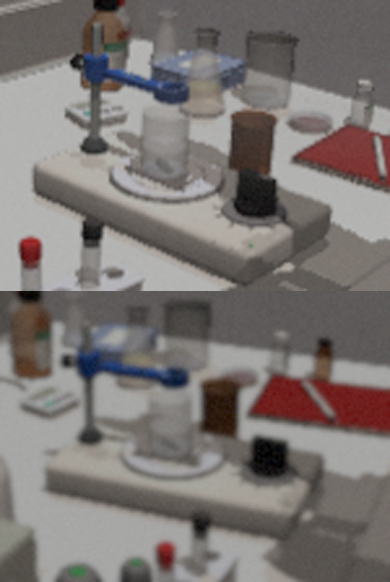

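```bash
python3 - <<'E'
from h import *
c=cam("wrist")
hsv=cv2.cvtColor(c[0],cv2.COLOR_BGR2HSV);m=cv2.inRange(hsv,(100,110,40),(130,255,255))
cn,h=cv2.findContours(m,cv2.RETR_CCOMP,cv2.CHAIN_APPROX_NONE)
for k,hh in zip(cn,h[0]):
    if len(k)>25: print(len(k),cv2.boundingRect(k),hh,cv2.fitEllipse(k) if hh[3]>=0 else '')
    if len(k)>80:
        p=k[:,0].astype(float);w=np.array([onz(c,q,.142)[:2] for q in p])
        w=w[w[:,0]<.582]
        A=np.c_[2*w,np.ones(len(w))];s=np.linalg.lstsq(A,(w**2).sum(1),rcond=None)[0];print("circ",s[:2],np.sqrt(s[2]+s[:2]@s[:2]))
    elif hh[3]>=0 and len(k)>25: print("hole",onz(c,cv2.fitEllipse(k)[0],.142),onz(c,cv2.fitEllipse(k)[0],.128))
cv2.imwrite("pics/w9c.png",cv2.resize(c[0][0:100,195:295],None,fx=6,fy=6,interpolation=cv2.INTER_CUBIC))
# probe travel
print(go([.466,.312,.26],0))
E
```

```text
85 (228, 46, 30, 32) [ 2 -1  1 -1] 
circ [ 0.57651112 -0.0351327 ] 0.012208372701923534
68 (231, 50, 25, 26) [-1 -1 -1  0] ((242.6395721435547, 62.3769416809082), (23.864259719848633, 24.71173858642578), 177.66819763183594)
hole [ 0.57608184 -0.03537787  0.142     ] [ 0.57709474 -0.03504477  0.128     ]
211 (223, 0, 40, 83) [-1  0  3 -1] 
circ [ 0.57644595 -0.03519554] 0.01662378452783302
104 (224, 42, 38, 40) [ 4 -1 -1  2] ((242.37738037109375, 61.60856628417969), (36.26255798339844, 38.091182708740234), 0.0351606160402298)
circ [ 0.57662683 -0.0351281 ] 0.015233252884286456
39 (235, 7, 14, 15) [-1  3 -1  2] ((241.64166259765625, 14.091946601867676), (13.307271957397461, 14.349656105041504), 176.36813354492188)
hole [ 0.61317571 -0.03481369  0.142     ] [ 0.61589626 -0.03445462  0.128     ]
(array([ 0.0285, -0.3563,  0.0057]), array([-1.5722e+00,  3.0000e-04,  1.0000e-04]))
```

View pics/w9c.png

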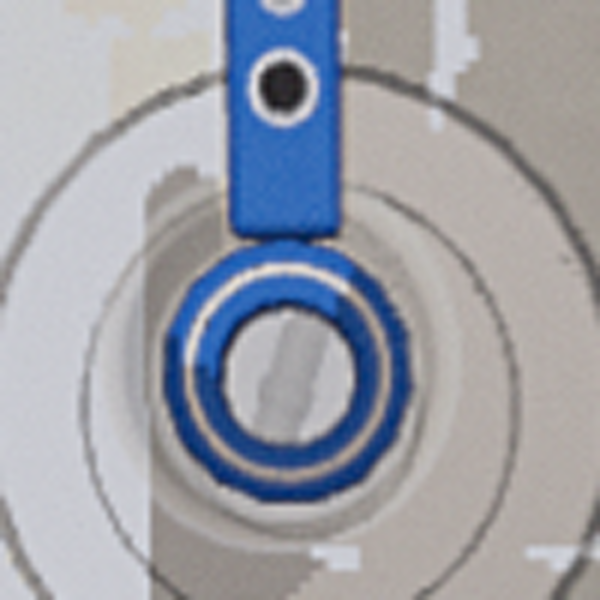

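Emit:
send_rows(steps=[[0.08,0.0,-0.03,0,-0.15,0,0],[0.08,0.0,-0.08,0,-0.33,0,0],[0.08,0.0,-0.13,0.0,-0.51,0,0],[0.08,0.0,-0.18,0.0,-0.69,0,0],[0.08,0.0,-0.23,0.0,-0.87,0,0],[0.08,0.0,-0.28,0.0,-1.05,0,0],[0.08,0.01,-0.33,0.0,-1.23,0,0],[0.08,0.02,-0.35,0.006,-1.4,0,0]])

```text
time_s: 12.4
ee_pos: [0.4664, 0.3076, 0.2673]
orientation: [-0.457, -0.539, -0.457, 0.54]
contact_force: [-0.6, -0.5, -0.5]
grip_width: 0.0803
```

Emit:
send_rows(steps=[[0.08,0.0,0,0,-0.1,0,0],[0.08,0.0,0,0,-0.17,0,0],[0.08,0.0,0,0,-0.17,0,0]])

```text
time_s: 12.78
ee_pos: [0.4666, 0.3053, 0.2679]
orientation: [-0.499, -0.501, -0.499, 0.502]
contact_force: [-0.0, 0.8, -0.5]
grip_width: 0.0795
```

```bash
python3 - <<'E'
from h import *
s=sense();print(s["time_s"],s["ee_pos"],s["joints"],s["contact_force"])
c=cam("wrist");cv2.imwrite("pics/w10.png",c[0])
print(go([.466,.312,.2],0),proj(c,[.466,.312,.133]))
E
```

```text
12.775 [0.46655269 0.3052646  0.26791737] [ 4.42046832e-01  3.75734300e-01  1.35888975e+00 -2.06593503e-04
  1.40819565e+00  4.46401711e-01] [-0.00612089  0.79671355 -0.5153716 ]
(array([ 0.0681, -0.0005, -0.0067]), array([-0.0051,  0.0006,  0.0008])) [[249.56160472 178.97594621]]
```

View pics/w10.png

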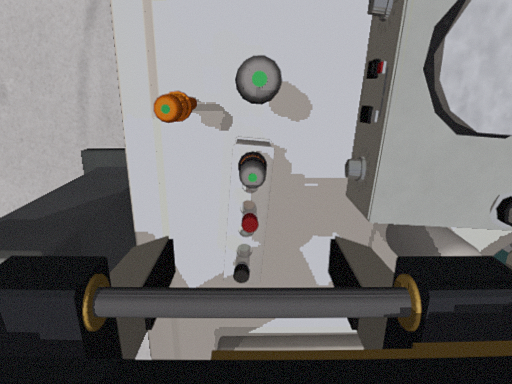

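```bash
python3 - <<'E'
from h import *
c=cam("wrist");S=cam("scene");D=cam("side")
print("hp", tri([ray(S,(187,209)),ray(D,(214,236))]))
g=cv2.inRange(cv2.cvtColor(c[0],cv2.COLOR_BGR2HSV),(50,80,60),(75,255,255))
n,l,st,ce=cv2.connectedComponentsWithStats(g);print(st[1:],ce[1:])
for q in ce[1:]: print(onz(c,q,.133))
for nm,cc in(("scene",S),("side",D)):
    g=cv2.inRange(cv2.cvtColor(cc[0],cv2.COLOR_BGR2HSV),(45,80,40),(80,255,255))
    n,l,st,ce=cv2.connectedComponentsWithStats(g);print(nm,[(x.round(1),onz(cc,x,.133).round(4)) for x,s in zip(ce[1:],st[1:]) if s[4]>3])
E
```

```text
hp (array([0.57358553, 0.27313563, 0.12116852]), [np.float64(0.0037810658709207753), np.float64(0.0037810658709207102)])
[[252  71  15  16 191]
 [161 105   9   9  55]
 [248 173   9   9  62]] [[259.02617801  78.40837696]
 [165.10909091 108.87272727]
 [252.22580645 177.25806452]]
[0.47421351 0.39689718 0.133     ]
[0.39544023 0.37312786 0.133     ]
[0.4683496 0.3135648 0.133    ]
scene [(array([256.2, 152.3]), array([ 0.7371, -0.114 ,  0.133 ])), (array([163.5, 222. ]), array([0.5437, 0.3495, 0.133 ])), (array([204.5, 228.7]), array([0.4695, 0.3097, 0.133 ])), (array([205.3, 259.4]), array([0.3892, 0.3747, 0.133 ]))]
side [(array([229.1, 252.5]), array([0.5032, 0.3387, 0.133 ]))]
```

Emit:
send_rows(steps=[[0.08,0.02,0.001,-0.0075,-0.004,0,0],[0.08,0.05,0.001,-0.0075,-0.004,0,0],[0.08,0.08,0.001,-0.0075,-0.004,0,0],[0.08,0.1,0.001,-0.0075,-0.004,0,0],[0.08,0.11,0.001,-0.0075,-0.004,0,0],[0.08,0.11,0.001,-0.0075,-0.004,0,0]])

```text
time_s: 13.72
ee_pos: [0.467, 0.3132, 0.1584]
orientation: [0.5, 0.5, 0.5, -0.5]
contact_force: [-0.2, -0.7, 0.4]
grip_width: 0.0802
```

```bash
python3 - <<'E'
from h import *
s=sense();print(s["time_s"],s["ee_pos"],s["contact_force"])
c=cam("wrist");cv2.imwrite("pics/w11.png",c[0])
g=cv2.inRange(cv2.cvtColor(c[0],cv2.COLOR_BGR2HSV),(50,80,60),(75,255,255))
n,l,st,ce=cv2.connectedComponentsWithStats(g)
for q in ce[1:]: print(q,onz(c,q,.133))
print(go([.4675,.3128,.093],0))
E
```

```text
13.725 [0.46700419 0.31323821 0.15843933] [-0.20903935 -0.66138689  0.37889332]
[264.64735945  90.80408859] [0.47488903 0.39562864 0.133     ]
[117.27777778 133.98611111] [0.39599177 0.37357439 0.133     ]
[251.61481481 236.52592593] [0.46829219 0.31378809 0.133     ]
(array([0.0662, 0.0001, 0.0007]), array([ 0.0007, -0.0002, -0.0006]))
```

View pics/w11.png

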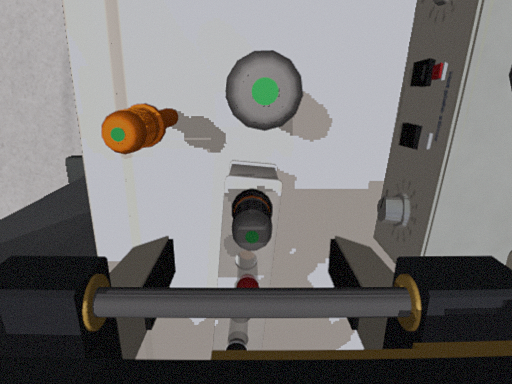

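Emit:
send_rows(steps=[[0.08,0.02,0.001,0,0,0,0],[0.08,0.045,0.001,0,0,0,0],[0.08,0.065,0.001,0,0,0,0],[0.05,0.065,0.001,0,0,0,0],[0.0,0.065,0.001,0,0,0,0],[0.0,0.065,0.001,0,0,0,0],[0.0,0.065,0.001,0,0,0,0],[0.0,0.065,0.001,0,0,0,0]], newtons=20)

```text
time_s: 14.78
ee_pos: [0.4682, 0.3135, 0.094]
orientation: [0.5, 0.5, 0.5, -0.5]
contact_force: [0.4, -0.0, -0.3]
grip_width: 0.0346
```

```bash
python3 - <<'E'
from h import *
s=sense();print(s["time_s"],s["ee_pos"],s["contact_force"],s["ft_torque"],s["grip_width"])
c=cam("wrist");cv2.imwrite("pics/w12.png",c[0])
E
```

```text
14.775 [0.46815394 0.31345301 0.09403218] [ 0.4412967  -0.02335574 -0.27105444] [-0.04198679 -0.13247834  0.06636758] 0.03462093237436658
```

View pics/w12.png

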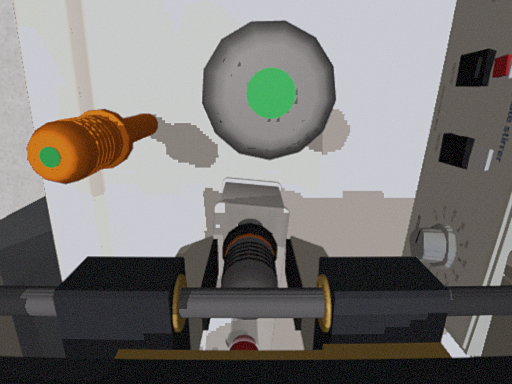

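Still closing; wait a little more.

Emit:
send_rows(steps=[[0.0,0,0,0,0,0,0],[0.0,0,0,0,0,0,0],[0.0,0,0,0,0,0,0],[0.0,0,0,0,0,0,0]])

```text
time_s: 15.32
ee_pos: [0.468, 0.3134, 0.0938]
orientation: [0.5, 0.5, 0.5, -0.5]
contact_force: [-0.7, -0.2, 1.9]
grip_width: 0.0241
```

```bash
python3 - <<'E'
from h import *
s=sense();print(s["time_s"],s["ee_pos"],s["contact_force"],s["ft_torque"],s["grip_width"])
E
```

```text
15.325 [0.4680426  0.31339112 0.09375306] [-0.65886816 -0.18290537  1.89854796] [-0.04775085  0.04615751  0.00771606] 0.02409555377077183
```

Emit:
send_rows(steps=[[0.0,-0.01,0,0,0,0,0],[0.0,-0.03,0,0,0,0,0],[0.0,-0.055,0,0,0,0,0],[0.0,-0.08,0,0,0,0,0],[0.0,-0.11,0,0,0,0,0],[0.0,-0.14,0,0,0,0,0],[0.0,-0.165,0,0,0,0,0],[0.0,-0.175,0,0,0,0,0]])

```text
time_s: 16.32
ee_pos: [0.4684, 0.3136, 0.2705]
orientation: [0.501, 0.501, 0.5, -0.499]
contact_force: [1.3, -0.3, -1.3]
grip_width: 0.0245
```

```bash
python3 - <<'E'
from h import *
s=sense();print(s["time_s"],s["ee_pos"],s["joints"],s["contact_force"],s["ft_torque"],s["grip_width"])
print(go([.5765,-.0353,.275],-np.pi/2))
S=cam("scene");D=cam("side");W=cam("wrist")
cv2.imwrite("pics/s13.png",S[0]);cv2.imwrite("pics/d13.png",D[0]);cv2.imwrite("pics/w13.png",W[0])
E
```

```text
16.325 [0.46841943 0.31356389 0.27052849] [ 4.54018270e-01  3.83689843e-01  1.33977096e+00 -1.34124381e-04
  1.41536257e+00  4.53039090e-01] [ 1.30175401 -0.33971975 -1.25126653] [-0.00488596 -0.06454387  0.02035521] 0.024517440435097595
(array([-0.0046,  0.1077,  0.349 ]), array([ 1.5718e+00, -2.9000e-03, -1.1000e-03]))
```

View pics/s13.png

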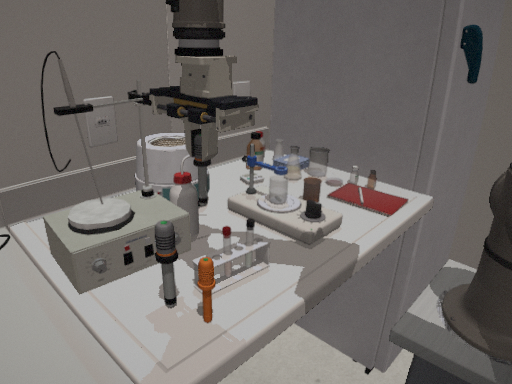

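View pics/w13.png

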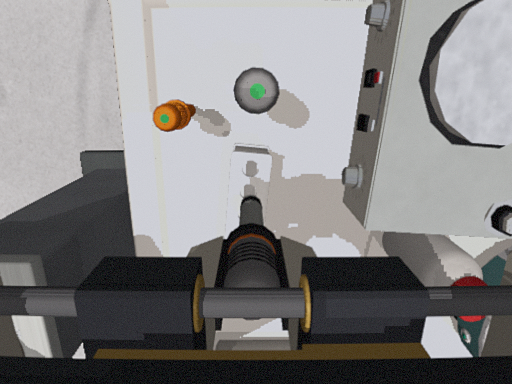

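Emit:
send_rows(steps=[[0.0,-0.003,0.004,0.015,0,0,0],[0.0,-0.005,0.015,0.05,0,0,0],[0.0,-0.005,0.03,0.1,0,0,0],[0.0,-0.005,0.046,0.15,0,0,0],[0.0,-0.005,0.062,0.2,0,0,0],[0.0,-0.005,0.078,0.25,0,0,0],[0.0,-0.005,0.093,0.3,0,0,0],[0.0,-0.005,0.103,0.33,0,0,0]])

```text
time_s: 17.48
ee_pos: [0.5711, -0.02, 0.2727]
orientation: [-0.499, -0.5, -0.5, 0.501]
contact_force: [0.2, 1.5, -0.8]
grip_width: 0.0243
```

Emit:
send_rows(steps=[[0.0,0.0,0.004,0.01,0,0,0],[0.0,0.0,0.005,0.018,0,0,0],[0.0,0.0,0.005,0.019,0,0,0],[0.0,0.0,0.005,0.019,0,0,0]])

```text
time_s: 17.98
ee_pos: [0.5762, -0.0346, 0.2738]
orientation: [0.501, 0.499, 0.501, -0.499]
contact_force: [0.7, 0.1, -1.1]
grip_width: 0.0244
```

```bash
python3 - <<'E'
from h import *
s=sense();print(s["time_s"],s["ee_pos"],s["joints"][5],s["contact_force"],s["grip_width"])
print(go([.5765,-.0353,.25],0))
S=cam("scene");D=cam("side");W=cam("wrist")
M=T(s);tip=M[:3,3]-[0,0,.0898];print("tip",tip)
for n,c in(("s",S),("d",D),("w",W)):
    p=proj(c,[tip,[.5765,-.0353,.142]]);print(n,p.round(1))
    u,v=p.mean(0).astype(int);u0,v0=max(u-45,0),max(v-50,0);print(u0,v0)
    cv2.imwrite(f"pics/{n}14.png",cv2.resize(c[0][v0:v0+100,u0:u0+90],None,fx=6,fy=6,interpolation=cv2.INTER_CUBIC))
cv2.imwrite("pics/w14f.png",W[0])
E
```

```text
17.975 [ 0.57615969 -0.03462163  0.27379357] -0.19500789867604434 [ 0.69224131  0.10740448 -1.09834217] 0.024382147495210175
(array([0.0238, 0.0003, 0.0007]), array([ 0.0022, -0.0001, -0.    ]))
tip [ 0.57615969 -0.03462163  0.18399357]
s [[281.  152.9]
 [280.3 168.1]]
235 110
d [[266.3 162.1]
 [266.2 176. ]]
221 119
w [[249.7 202.4]
 [250.3 188. ]]
205 145
```

View pics/s14.png

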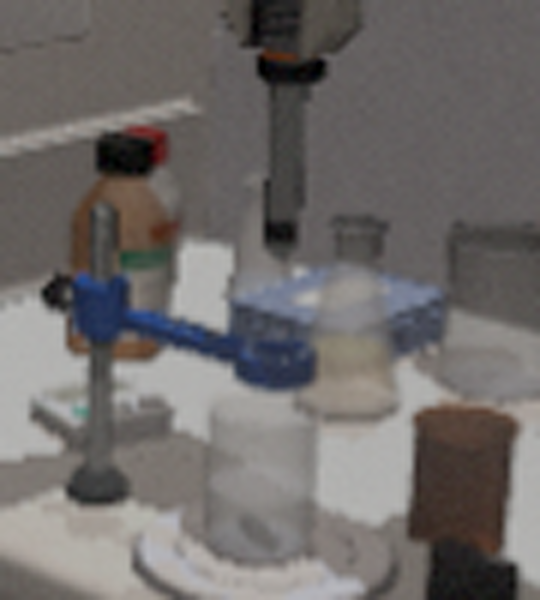

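View pics/d14.png

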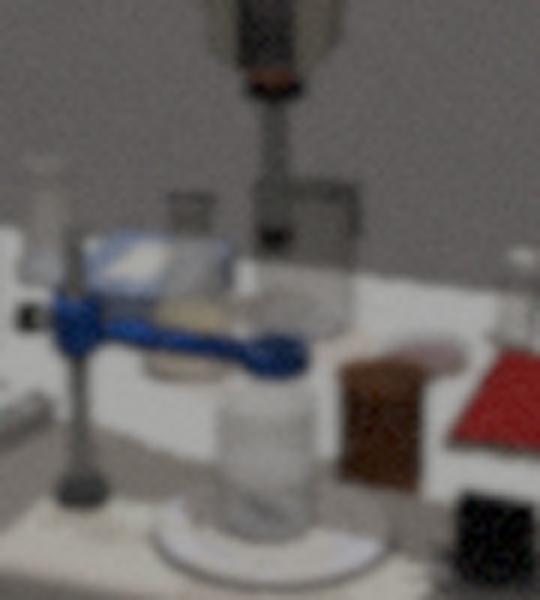

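View pics/w14.png

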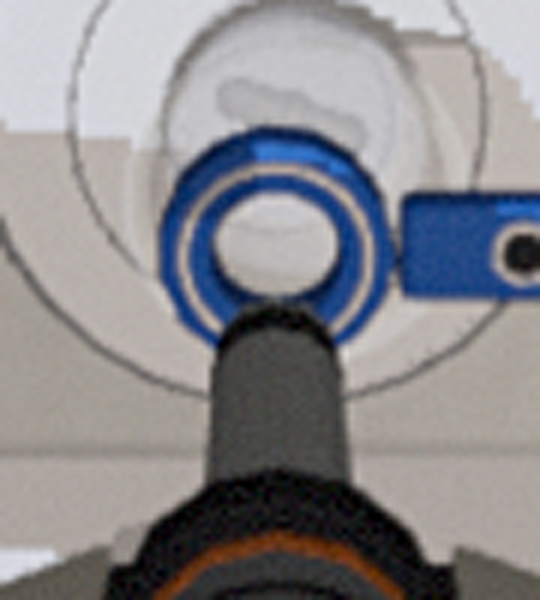

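```bash
python3 - <<'E'
from h import *
c=cam("wrist");s=sense();print(s["ee_pos"])
hsv=cv2.cvtColor(c[0],cv2.COLOR_BGR2HSV);m=cv2.inRange(hsv,(100,110,40),(130,255,255))
cn,h=cv2.findContours(m,cv2.RETR_EXTERNAL,cv2.CHAIN_APPROX_NONE)
k=max(cn,key=len)[:,0].astype(float);w=np.array([onz(c,q,.142)[:2] for q in k])
from scipy.optimize import least_squares
w=w[(w[:,0]<.59)&(w[:,1]>-.036)]
for r in(.018,.0175,.0185):
    f=least_squares(lambda p:np.hypot(w[:,0]-p[0],w[:,1]-p[1])-r,[.5765,-.035],loss="soft_l1",f_scale=.0005);print(r,f.x,len(w),np.sqrt((f.fun**2).mean()))
print("white", [onz(c,(205+u/6,145+v/6),.142).round(4) for u,v in((277,165),(178,255),(375,250))])
# dark tip: column extents of shaft in rows
S=cam("scene")
for nm,cc,pts in(("s",S,[(281.9,128),(282.0,150)]),):pass
g=cv2.cvtColor(c[0],cv2.COLOR_BGR2GRAY)
for r in(200,206,212,218): print(r,g[r,232:270])
E
```

```text
[ 0.57630699 -0.03487517  0.27384159]
0.018 [ 0.57796973 -0.03588461] 87 0.0016596295862918835
0.0175 [ 0.57763248 -0.03514315] 87 0.0016106032131048469
0.0185 [ 0.5782863  -0.03657671] 87 0.0017224998508370052
white [array([ 0.5773, -0.0213,  0.142 ]), array([ 0.5627, -0.035 ,  0.142 ]), array([ 0.5918, -0.0341,  0.142 ])]
200 [178 178 185 183 163 110  69  60  80 102  45  12  13  21  36  51  49  65
  77  65  63  51  50  36  34   9  19  54 104  88  56  62 107 171 196 196
 196 196]
206 [180 180 180 177 179 178 182 175  78  52  68  67  68  73  67  68  70  69
  73  74  77  76  72  72  76  75  69  66  60  76 154 184 184 183 181 181
 182 184]
212 [157 159 162 161 161 161 165 155  89  61  66  61  68  70  75  68  72  73
  75  79  79  71  73  68  73  77  72  71  67  68 119 168 164 167 163 163
 161 162]
218 [157 156 156 155 152 158 156 126  68  61  68  72  70  74  70  72  70  70
  72  72  77  70  74  73  73  74  73  70  71  61  88 139 156 160 155 153
 155 153]
```

Emit:
send_rows(steps=[[0.0,0.01,0.0005,0.0005,0.002,0,0],[0.0,0.02,0.0005,0.0005,0.002,0,0],[0.0,0.03,0.0005,0.0005,0.002,0,0],[0.0,0.037,0.0005,0.0005,0.002,0,0],[0.0,0.041,0.0005,0.0005,0.002,0,0],[0.0,0.045,0.0005,0.0005,0.002,0,0],[0.0,0.048,0.0005,0.0005,0.002,0,0],[0.0,0.048,0.0005,0.0005,0.002,0,0]])

```text
time_s: 19.23
ee_pos: [0.5768, -0.036, 0.2256]
orientation: [-0.5, -0.5, -0.5, 0.5]
contact_force: [-0.8, -0.8, -0.6]
grip_width: 0.024
```

```bash
python3 - <<'E'
from h import *
s=sense();print(s["time_s"],s["ee_pos"],s["contact_force"],s["ft_torque"],s["grip_width"])
W=cam("wrist");S=cam("scene");D=cam("side")
a=cv2.resize(W[0][130:280,180:320],(560,600),interpolation=cv2.INTER_CUBIC);cv2.imwrite("pics/w15.png",a)
cv2.imwrite("pics/s15.png",np.hstack([cv2.resize(S[0][120:200,245:310],None,fx=6,fy=6),cv2.resize(D[0][130:210,230:295],None,fx=6,fy=6)]))
E
```

```text
19.225 [ 0.57683393 -0.03600117  0.22558458] [-0.75935027 -0.83123759 -0.62784105] [-0.01133786 -0.07622316 -0.02570555] 0.02400780464323575
```

View pics/w15.png

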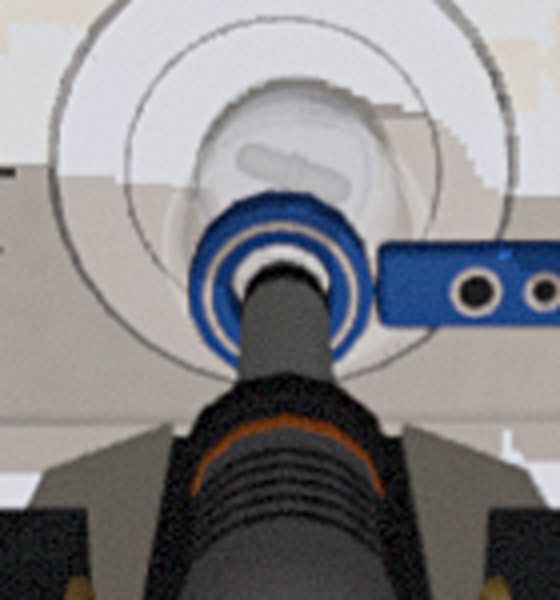

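View pics/s15.png

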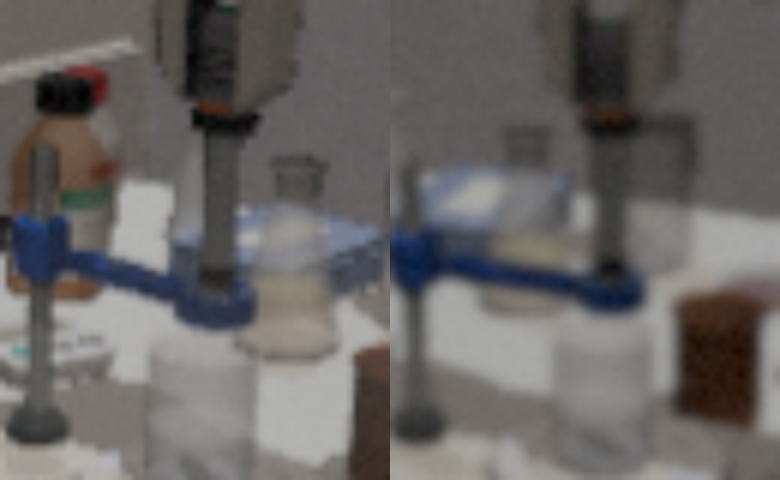

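Emit:
send_rows(steps=[[0.0,0.0,-0.0008,-0.0005,0,0,0],[0.0,0.004,-0.0008,-0.0005,0,0,0],[0.0,0.008,-0.0008,-0.0005,0,0,0],[0.0,0.012,-0.0008,-0.0005,0,0,0],[0.0,0.016,-0.0008,-0.0005,0,0,0],[0.0,0.016,-0.0008,-0.0005,0,0,0]])

```text
time_s: 20.12
ee_pos: [0.5759, -0.0355, 0.2092]
orientation: [-0.5, -0.5, -0.5, 0.5]
contact_force: [-0.9, -0.4, -1.7]
grip_width: 0.024
```

```bash
python3 - <<'E'
from h import *
s=sense();print(s["time_s"],s["ee_pos"],s["contact_force"],s["ft_torque"],s["grip_width"])
W=cam("wrist")
a=cv2.resize(W[0][130:280,180:320],(560,600),interpolation=cv2.INTER_CUBIC);cv2.imwrite("pics/w16.png",a)
E
```

```text
20.125 [ 0.57587944 -0.03550015  0.20923192] [-0.85346177 -0.4222197  -1.66292562] [-0.04393508 -0.09939445  0.03117672] 0.024012358634473884
```

View pics/w16.png

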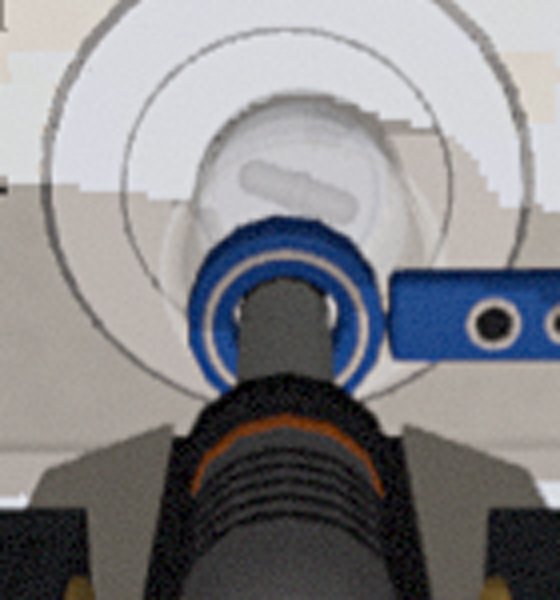

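Emit:
send_rows(steps=[[0.0,0.006,0,0,0,0,0],[0.0,0.012,0,0,0,0,0],[0.0,0.018,0,0,0,0,0],[0.0,0.024,0,0,0,0,0],[0.0,0.03,0,0,0,0,0],[0.0,0.036,0,0,0,0,0],[0.0,0.042,0,0,0,0,0],[0.0,0.046,0,0,0,0,0]])

```text
time_s: 21.18
ee_pos: [0.576, -0.0355, 0.1632]
orientation: [-0.5, -0.5, -0.5, 0.5]
contact_force: [-0.8, 0.4, -1.3]
grip_width: 0.0244
```

```bash
python3 - <<'E'
from h import *
s=sense();print(s["time_s"],s["ee_pos"],s["contact_force"],s["ft_torque"],s["grip_width"])
W=cam("wrist");S=cam("scene");D=cam("side")
a=cv2.resize(W[0][130:280,180:320],(560,600),interpolation=cv2.INTER_CUBIC);cv2.imwrite("pics/w17.png",a)
cv2.imwrite("pics/s17.png",np.hstack([cv2.resize(S[0][130:210,245:310],None,fx=6,fy=6),cv2.resize(D[0][140:220,230:295],None,fx=6,fy=6)]))
E
```

```text
21.175 [ 0.57598774 -0.03552329  0.16323702] [-0.7885969   0.36440262 -1.31158372] [-0.02439868 -0.07048457  0.04402258] 0.024391671066850286
```

View pics/w17.png

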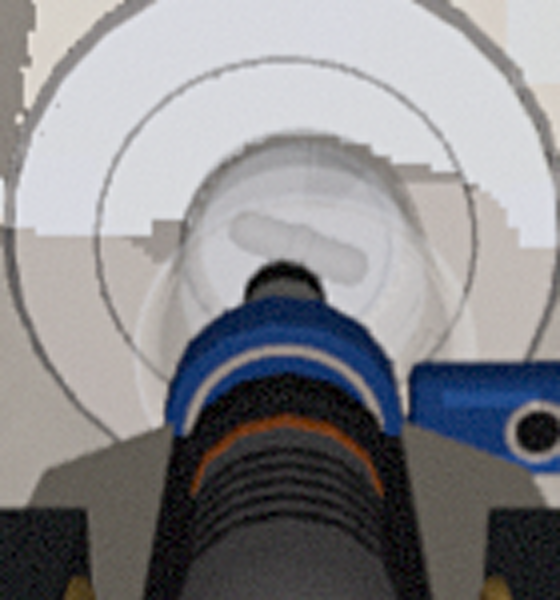

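View pics/s17.png

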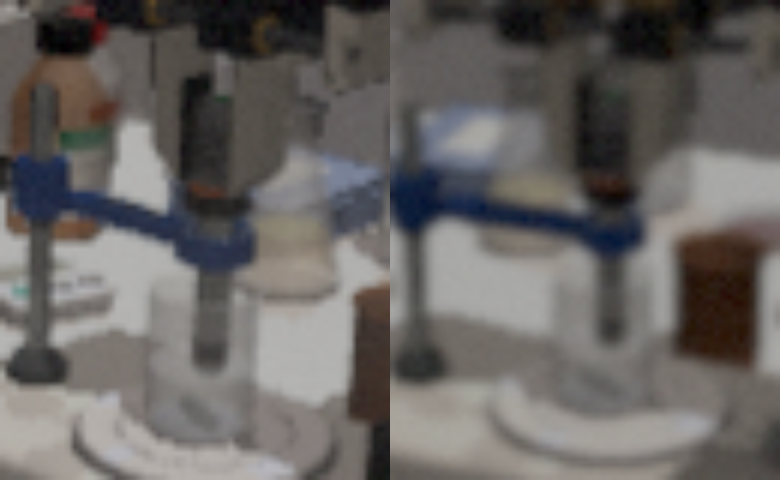

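Emit:
send_rows(steps=[[0.0,0.002,0,0,0,0,0],[0.0,0.004,0,0,0,0,0],[0.0,0.006,0,0,0,0,0],[0.0,0.007,0,0,0,0,0],[0.0,0.008,0,0,0,0,0],[0.0,0.008,0,0,0,0,0]])

```text
time_s: 22.08
ee_pos: [0.576, -0.0355, 0.1557]
orientation: [-0.5, -0.5, -0.5, 0.5]
contact_force: [0.9, 0.6, -1.9]
grip_width: 0.0242
```

```bash
python3 - <<'E'
from h import *
s=sense();print(s["time_s"],s["ee_pos"],s["contact_force"],s["ft_torque"],s["grip_width"])
E
```

```text
22.075 [ 0.57604232 -0.0355056   0.15565143] [ 0.94144329  0.61236664 -1.85710387] [-0.05266375 -0.08675705  0.02912947] 0.02424780413742609
```

Emit:
send_rows(steps=[[0.0,0.0005,0,0,0,0,0],[0.0,0.001,0,0,0,0,0],[0.0,0.001,0,0,0,0,0]])

```text
time_s: 22.45
ee_pos: [0.576, -0.0355, 0.1547]
orientation: [-0.5, -0.5, -0.5, 0.5]
contact_force: [-0.9, 0.2, -1.7]
grip_width: 0.0242
```

```bash
python3 - <<'E'
from h import *
s=sense();print(s["time_s"],s["ee_pos"],s["contact_force"],s["ft_torque"],s["grip_width"])
S=cam("scene");D=cam("side")
cv2.imwrite("pics/s18.png",np.hstack([cv2.resize(S[0][130:210,245:310],None,fx=6,fy=6),cv2.resize(D[0][140:220,230:295],None,fx=6,fy=6)]))
E
```

```text
22.45 [ 0.5760498  -0.03550403  0.15465392] [-0.86264122  0.21913635 -1.74274587] [-0.00582856 -0.13137295 -0.04341227] 0.024231669135599713
```

View pics/s18.png

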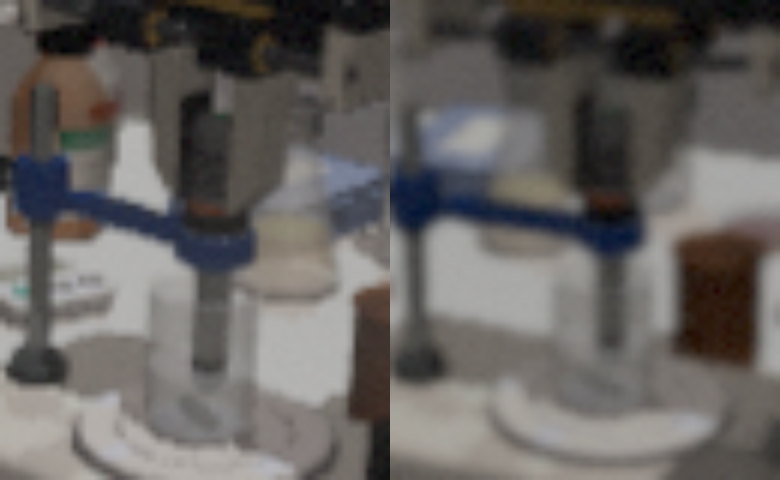

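Nearly down; feel for contact in half-millimetre steps.

Emit:
send_rows(steps=[[0.0,0.0004,0,0,0,0,0],[0.0,0.0007,0,0,0,0,0],[0.0,0.0007,0,0,0,0,0]])

```text
time_s: 22.92
ee_pos: [0.5761, -0.0355, 0.154]
orientation: [-0.5, -0.5, -0.5, 0.5]
contact_force: [0.1, 0.3, -1.2]
grip_width: 0.0244
```

Emit:
send_rows(steps=[[0.0,0.0003,0,0,0,0,0],[0.0,0.0005,0,0,0,0,0],[0.0,0.0005,0,0,0,0,0]])

```text
time_s: 23.3
ee_pos: [0.5761, -0.0355, 0.1538]
orientation: [0.5, 0.5, 0.5, -0.5]
contact_force: [-1.4, 0.7, 2.4]
grip_width: 0.0244
```

```bash
python3 - <<'E'
from h import *
s=sense();print(s["time_s"],s["ee_pos"],s["contact_force"],s["ft_torque"],s["grip_width"])
E
```

```text
23.3 [ 0.57609834 -0.03552007  0.15375597] [-1.40595123  0.72934716  2.4002781 ] [-0.00358335  0.06514723  0.0003573 ] 0.024413353301137343
```

Emit:
send_rows(steps=[[0.026,0,0,0,0,0,0],[0.03,0,0,0,0,0,0],[0.04,0,0,0,0,0,0],[0.055,0,0,0,0,0,0],[0.06,0,0,0,0,0,0],[0.06,0,0,0,0,0,0]])

```text
time_s: 24.05
ee_pos: [0.5761, -0.0355, 0.1535]
orientation: [-0.5, -0.5, -0.5, 0.5]
contact_force: [0.3, -0.8, 0.4]
grip_width: 0.0593
```

```bash
python3 - <<'E'
from h import *
s=sense();print(s["time_s"],s["ee_pos"],s["contact_force"],s["ft_torque"],s["grip_width"])
W=cam("wrist");cv2.imwrite("pics/w19.png",W[0])
E
```

```text
24.05 [ 0.57608068 -0.03551384  0.15347571] [ 0.34624379 -0.75142985  0.38897049] [-0.02399121 -0.12531504 -0.04582151] 0.05925552029846852
```

View pics/w19.png

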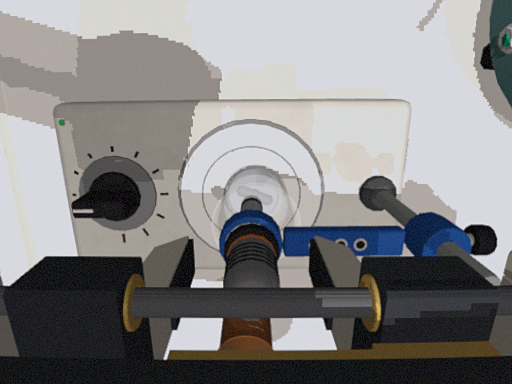

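Seated and released. Raise straight up.

Emit:
send_rows(steps=[[0.06,-0.01,0,0,0,0,0],[0.06,-0.03,0,0,0,0,0],[0.06,-0.06,0,0,0,0,0],[0.06,-0.09,0,0,0,0,0],[0.06,-0.12,0,0,0,0,0],[0.06,-0.14,0,-0.02,0,0,0],[0.06,-0.15,-0.03,-0.06,0,0,0],[0.06,-0.15,-0.05,-0.09,0,0,0]])

```text
time_s: 25.1
ee_pos: [0.5256, 0.0557, 0.3053]
orientation: [0.5, 0.501, 0.499, -0.5]
contact_force: [0.1, -0.2, 0.2]
grip_width: 0.06
```

```bash
python3 - <<'E'
from h import *
s=sense();print(s["time_s"],s["ee_pos"],s["contact_force"])
W=cam("wrist");cv2.imwrite("pics/w20.png",W[0])
S=cam("scene");D=cam("side");cv2.imwrite("pics/s20.png",S[0])
cv2.imwrite("pics/z20.png",np.hstack([cv2.resize(S[0][130:225,240:345],None,fx=3.7,fy=5),cv2.resize(D[0][140:235,215:320],None,fx=3.7,fy=5)]))
g=cv2.inRange(cv2.cvtColor(W[0],cv2.COLOR_BGR2HSV),(50,80,60),(75,255,255))
n,l,st,ce=cv2.connectedComponentsWithStats(g)
for q in ce[1:]: print(q,onz(W,q,.193))
E
```

```text
25.1 [0.52559658 0.05567979 0.30527785] [ 0.08485378 -0.15162293  0.23887149]
[173.125 182.875] [0.46262016 0.06520481 0.193     ]
[306.         286.23529412] [ 0.57693506 -0.03265443  0.193     ]
```

View pics/w20.png

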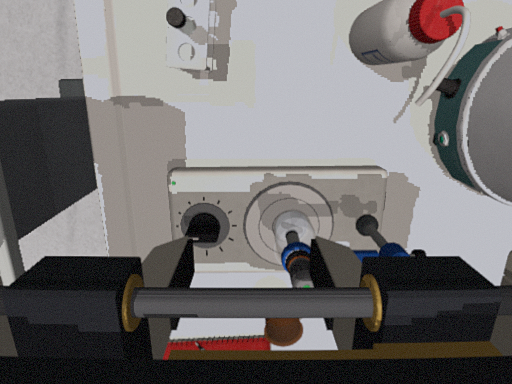

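View pics/s20.png

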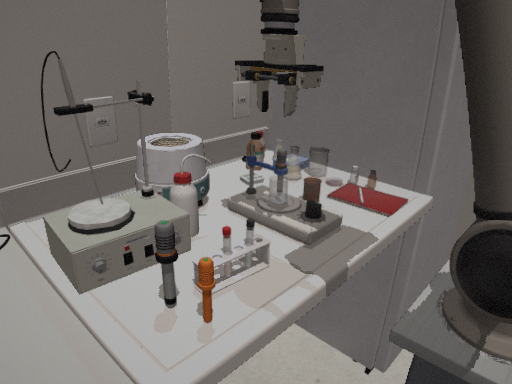

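View pics/z20.png

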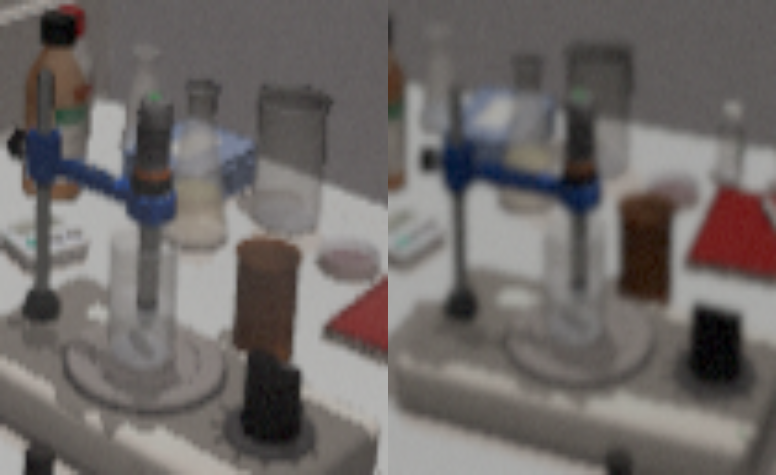

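```bash
python3 - <<'E'
from h import *
S=cam("scene");D=cam("side");rs=[]
for c,box in((S,(265,310,140,170)),(D,(255,295,150,175))):
    u0,u1,v0,v1=box;im=cv2.cvtColor(c[0][v0:v1,u0:u1],cv2.COLOR_BGR2HSV);g=cv2.inRange(im,(45,60,30),(85,255,255));ys,xs=np.where(g);q=(u0+xs.mean(),v0+ys.mean());print(len(xs),q,"pred",proj(c,[.5765,-.0353,.193]),"tip",proj(c,[.5765,-.0353,.064]),"eye",proj(c,[.5765,-.0353,.142]));rs.append(ray(c,q))
print(tri(rs))
cv2.imwrite("pics/z21.png",np.hstack([cv2.resize(S[0][140:200,262:302],None,fx=9,fy=9,interpolation=cv2.INTER_CUBIC),cv2.resize(D[0][150:210,248:288],None,fx=9,fy=9,interpolation=cv2.INTER_CUBIC)]))
E
```

```text
2 (np.float64(281.5), np.float64(149.0)) pred [[281.27378039 149.42809874]] tip [[278.80978939 195.38369298]] eye [[280.28178384 168.1272627 ]]
0 (np.float64(nan), np.float64(nan)) pred [[266.32881513 158.9668108 ]] tip [[266.11137473 200.79420165]] eye [[266.24276299 176.02882656]]
(array([nan, nan, nan]), [np.float64(nan), np.float64(nan)])<stdin>:4: RuntimeWarning: Mean of empty slice.
  ret = ret.dtype.type(ret / rcount)
```

View pics/z21.png

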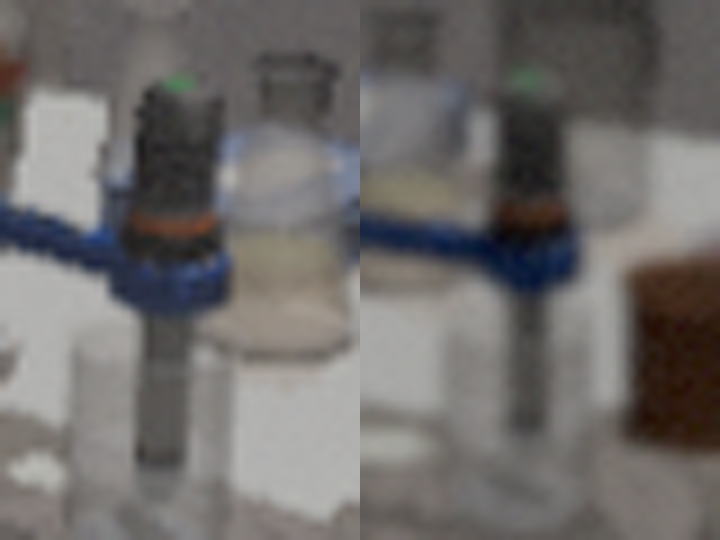

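```bash
python3 - <<'E'
from h import *
print(sense()["time_s"]);print(job_done())
E
```

```text
25.35
the job is handed in; nothing more can be done
None
```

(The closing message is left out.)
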